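# Set the bench timer without letting it twist

### The job

Set the wind-up lab timer to five minutes: bear down on it while you turn its dial clockwise past the blue ten-minute mark, and then turn the dial back to the green five-minute mark. The timer is light and its dial is stiff, so hold it down hard enough that the housing does not twist, slide or lift, but never press it against its tile with more than 25 N. Then let go, leave the timer standing where it was, and disturb nothing else on the bench.

Things in the scene. Friction and masses are not known exactly. Their poses are not given: they have to be found in the camera images.
- timer: Wind-up timer: loose round white housing, 80 mm across, 36 mm high, on four small hard feet 31 mm from its axis; 0.14 to 0.22 kg. Origin: centre of underside, z up. Pressed too little, the whole timer spins with the dial; it takes some 3 to 10 N of downward push, differing each time, before only the dial turns. Nothing in it yields: a millimetre too low is too hard, so go by the felt force.
- dial (a joint): Angle of the dial relative to the housing, rad; it grows clockwise seen from above. 0: pointer at the red zero mark; 1.047: green mark (5 min); 2.094: blue mark (10 min); end stop at 5.0. It begins between 0 and 0.45. It turns either way against a steady friction of 0.13 N m and stays where it is left.
- dial_bar (a point): Centre of the top of the dial's grip bar, on the turning axis, 69 mm above the tile (75 mm above the bench). The grey bar is 44 mm long (along this frame's x), 14 mm thick (y) and 26 mm high, and stands on a flat black round flange 48 mm across, 6 mm thick, just above the housing. Bar, flange and frame turn together. The frame's -x end, with a white line on top, is the pointer.
- dial_flange (a point): Centre of the flange's upper face, on the turning axis, 43 mm above the tile (49 mm above the bench) (the grip bar stands on it); the flange is open on both sides of the bar, where fingertips holding the bar can bear down on it. Same axes as dial_bar.
- timer_zero (a point): Outer end of the red zero mark: top rim of the housing, 40 mm from its axis towards its own -x, 36 mm above the tile. It shows which way the housing faces, which must not change. On the housing's top, clockwise from it seen from above: green five-minute mark at 60 degrees, blue ten-minute mark at 120 degrees; thin black ticks at the other minutes, 12 degrees each.
- flask: Bystander: glass conical flask, 64 mm across the base, 100 mm high. Origin: centre of its underside.
- beaker: Bystander: glass beaker, 68 mm across, 85 mm high. Origin: centre of its underside.
- mortar: Bystander: white ceramic mortar bowl, 90 mm across, 55 mm high. Origin: centre of its underside.
- jar: Bystander: amber jar with a white lid, 60 mm across, 70 mm high. Origin: centre of its underside.
- bottle_a: Bystander: amber reagent bottle with a black cap, 56 mm across, 130 mm high. Origin: centre of its underside.
- bottle_b: Bystander: white plastic bottle with a blue cap, 64 mm across, 140 mm high. Origin: centre of its underside.
- spatula: Bystander: red plastic lab spoon, 150 mm long, lying along its own x. Origin: its underside, at mid-length.
- tile: Blue glazed bench tile, 220 mm square and 6 mm thick, fixed to the bench; the timer stands on it. Origin: centre of its underside on the bench; its top is 6 mm above the bench.
There are look-alikes about, which are no part of the job. Leave any turquoise look-alike of the timer alone.

How it is judged:
On the way, in this order (a step that is already met when the one before it is completed fails the run):
1. the dial has been wound clockwise past the blue ten-minute mark (dial above 2.12 rad) (value of joint dial above 2.12 rad), for 0.1 s.
2. the dial has been turned back to the green five-minute mark (1.047 rad, within 0.17 rad) (value of joint dial between 0.877 and 1.217 rad), for 0.3 s.
At the end, for the whole second after the job is handed in: The dial stands at the green five-minute mark (1.047 rad, within 0.17 rad); the timer stands upright and still on its tile, its centre within 12 mm and its red zero mark within 14 mm of where they were at the start (all of step 2 and distance of timer_zero from where it was at the start of the episode below 0.014 m and distance of timer from where it was at the start of the episode below 0.012 m and angle between timer's own z axis and vertical below 0.05 rad and linear speed of timer below 0.01 m/s); the robot touches nothing.
It fails at once if the timer is pressed against the tile with more than 25 N (contact force between timer and tile above 25 N).
It fails at once if the housing twists, slides or is lifted: its red zero mark leaves its starting point by more than 14 mm (about 20 degrees of twist), or its centre by more than 12 mm (distance of timer_zero from where it was at the start of the episode above 0.014 m or distance of timer from where it was at the start of the episode above 0.012 m).
It fails at once if a bystander (flask, mortar, beaker, jar, either bottle, spatula) is pushed more than 20 mm (distance of any of flask, mortar, beaker, jar, bottle_a, bottle_b, spatula from where it was at the start of the episode above 0.02 m).
It also fails if it takes over 72 s, if anything falls off the work surface, if the arm or the gripper's body presses on something with over 40 N, if the wrist force passes 120 N, or if a joint passes its speed limit or range.

### The arm

A 6-joint arm with a two-finger parallel gripper is mounted at the origin on the work surface. World frame = base frame: x ahead of the robot, y to its left, z up, the work surface at z = 0. Lengths are in m, angles in rad, forces in N, time in s.
With the tool pointing down it reaches from about 0.35 to 0.975 m from the base axis. Payload 4.9 kg.
Tool frame: the origin (TCP) lies between the finger pads; the fingertips stand 25 mm ahead of it and the grasp point (between the pads) lies 6 mm ahead of it; z points along the fingers, y is the line along which they close (so a half turn about z gives the same grasp; the last joint's range is limited). The gripper opens to 85 mm and grips with 20 to 120 N. Pads are 22 mm wide; open, the fingers measure 114 mm over their backs; the gripper's body (76 mm by 85 mm) begins 54 mm behind the grasp point. The pads swing forward as they close: fully open they stand 13 mm farther back than shut.
Start: joints at [1.015, 0.053, 1.613, -0, 1.476, -0.119], TCP at [0.264, 0.566, 0.256] pointing down, gripper open.
Joint ranges: [-3.01, 3.01], [-1.01, 2.22], [0.06, 2.58], [-1.02, 4.17], [0.09, 2.62], [-3.14, 3.14]. Speed limits (rad/s): [2.57, 2.57, 3.14, 3.14, 3.14, 3.14].

### API

Orientations are given as a unit quaternion [w, x, y, z].
In Python, from plant import manip gives the robot as it stands.
- The arm moves only by the shell command python3 -m inch 'ROWS'. ROWS is JSON, a list of rows, each a list of 3 entries, a list of its own where there are three numbers: the shift along the tool's x, y, z in m, then the turn, a rotation vector about the tool's x, y, z in rad, then the opening, from 0 (shut) to 1 (fully open). A call has 1 to 8 rows; each row shifts and turns the commanded pose from where the row before left it, along the tool's axes as they then stand; what a row does not reach is not made up. A row lasts 1/10 s, in which the tool goes at most 50 mm and 8.59 degrees, less where a joint would pass 70% of its speed; a pose out of reach is approached as far as the arm can. A call with a gripper value outside its range is refused whole. The fingers move at their own pace and stop on an object; the grip force is fixed at half the most. Time passes only in rows, so rows that do not move let the fingers close. It gives the time, the measured TCP pose, the force, the opening and the grip force at its end, in the units of the state.
- manip.state(): the state, without advancing time (a new reading comes with each control period).
- manip.grab_frame(name): name is "side" or "top" or "wrist"; returns (picture, depth): 384x512x3 uint8, red, green, blue; 384x512 float32, m along the optical axis (not along the pixel's ray), 0 where there is no reading.
- manip.camera_params(name): a dict with "camera_matrix" (3x3 intrinsics, pixels), "k1" (the pictures are not rectified: a ray, as slopes to the right and down, at radius r is drawn at 1 + k1 r^2 times it, then the intrinsics apply), "rvec" (rotation vector, rad) and "tvec" (3), from world to camera coordinates, as OpenCV has them. Camera axes: x right, y down, z forward; pixel columns grow to the right and rows downward; lengths in m; the calibration is good to about 2 mm. A picture is of the moment at which its call begins: read the wrist's pose just before it. camera_params takes no time and is no camera call; for the wrist camera it gives the pose at the moment of the call.
- manip.job_done(): hands the job in; it is judged then, once.
Trained networks look in the newest picture that a camera, given by its name, has taken for a name from the list of things; names that differ only in an ending like _2 or _b are one class to them, and where a whole thing is asked for, a point or a joint stands for the part that bears it (a point fixed in the world has none). Each returns a list of dicts, best first, with "score" (0 to 1); they miss things now and then, are a little off and sometimes report something else, mostly with a low value. They report only what shows in the picture. A call takes as long as a camera call. They do not tell look-alikes from the thing itself.
- manip.look_for(camera, label): "point" ([x, y, z] in m, in world coordinates, good to about 4 mm: the middle of the surface that is visible of it).
The state is a dict: "time": time; "joint_pos": joint angles; "joint_vel": joint speeds; "joint_efforts": joint torques, N m; "tool_pos": TCP position; "tool_rot": TCP orientation; "contact_force": force on the tool from outside, world axes, zero at the start; "ft_torque": the same for the moment, N m; "gripper_width": opening from 0.0 (shut) to 1.0 (fully open); "grasp_force": force on a finger pad.
Only numpy, scipy, OpenCV 4.12 (cv2) and the standard library are available. Lean on these libraries where they do the work, as an engineer would, in place of code of your own. Each camera call takes 0.05 s, during which the arm holds its last target. There are 200 camera calls.

## Working session

There is one attempt and no reset: what is moved stays moved. The work goes in short steps, Python scripts to look and compute and a shell command to move; the robot and the scene stay as the last step left them, time stands still between calls to the robot, and variables do not carry over. Pictures are saved under pics/ and viewed, at most 10 in all, crops included, and the job is handed in when it is done.

```bash
mkdir -p pics; ls
cat > h.py <<'E'
import numpy as np, cv2
from plant import manip
from scipy.spatial.transform import Rotation as R
def px2w(cam,u,v,d,P=None):
    P=P or manip.camera_params(cam);K=np.array(P["camera_matrix"]);k=P["k1"]
    q=np.array([(u-K[0,2])/K[0,0],(v-K[1,2])/K[1,1]]);s=q.copy()
    for _ in range(20): s=q/(1+k*(s@s))
    M=R.from_rotvec(np.ravel(P["rvec"])).as_matrix()
    return M.T@(np.array([s[0]*d,s[1]*d,d])-np.ravel(P["tvec"]))
def w2px(cam,p,P=None):
    P=P or manip.camera_params(cam);K=np.array(P["camera_matrix"])
    return cv2.projectPoints(np.array([p],float),np.ravel(P["rvec"]),np.ravel(P["tvec"]),K,np.array([P["k1"],0,0,0.]))[0].ravel()
def save(n,im): cv2.imwrite("pics/"+n,cv2.cvtColor(im,cv2.COLOR_RGB2BGR))
E
python3 - <<'E'
from h import *
for c in ("top","side"):
    im,d=manip.grab_frame(c); save(c+"0.png",im)
    for l in ("timer","dial_bar","timer_zero"):
        for r in manip.look_for(c,l): print(c,l,r["score"],np.round(r["point"],3),np.round(w2px(c,r["point"])))
print(manip.state())
E
```

```text
pics
top timer 0.94 [0.336 0.156 0.035] [171. 272.]
top timer 0.91 [ 0.32  -0.136  0.04 ] [273. 278.]
top timer 0.87 [0.488 0.185 0.04 ] [162. 219.]
top timer 0.65 [0.628 0.188 0.035] [162. 172.]
top timer 0.62 [ 0.492 -0.036  0.043] [237. 217.]
top timer 0.52 [0.56  0.289 0.044] [126. 195.]
top dial_bar 0.73 [ 0.5   -0.025  0.048] [233. 215.]
top dial_bar 0.73 [ 0.32  -0.139  0.039] [274. 277.]
top dial_bar 0.64 [0.489 0.19  0.043] [160. 219.]
top dial_bar 0.59 [0.337 0.16  0.045] [169. 272.]
top dial_bar 0.58 [0.632 0.196 0.041] [159. 170.]
top timer_zero 0.97 [0.624 0.192 0.037] [160. 173.]
top timer_zero 0.82 [ 0.494 -0.029  0.04 ] [235. 217.]
top timer_zero 0.79 [0.485 0.185 0.038] [162. 220.]
top timer_zero 0.66 [0.338 0.155 0.035] [171. 271.]
top timer_zero 0.63 [ 0.579 -0.343  0.039] [342. 187.]
top timer_zero 0.44 [0.787 0.058 0.098] [203. 113.]
side timer 0.79 [0.623 0.176 0.032] [250. 167.]
side timer 0.77 [ 0.313 -0.155  0.037] [171. 250.]
side timer 0.74 [0.332 0.133 0.042] [162. 187.]
side timer 0.74 [ 0.436 -0.308  0.042] [238. 279.]
side timer 0.65 [ 0.492 -0.047  0.0
[... 680 characters left out ...]
.01501804e+00,  5.27871114e-02,  1.61310168e+00,  2.57693492e-05,
        1.47598158e+00, -1.18998063e-01]), 'joint_vel': array([ 2.04455861e-03, -9.14578320e-06, -7.92226336e-04,  2.03288061e-04,
       -2.73581359e-03, -1.83856056e-03]), 'joint_efforts': array([-5.38036875e-05, -3.93055487e+01, -3.69809854e+01, -9.45648867e-05,
        2.49280463e-03,  2.47583279e-05]), 'tool_pos': array([0.26433314, 0.56624772, 0.25612891]), 'tool_rot': array([-5.80689404e-05,  2.16659448e-01,  9.76247235e-01, -1.26784064e-04]), 'contact_force': array([-0.79438472,  0.603198  ,  0.00913035]), 'ft_torque': array([0.02946615, 0.00461977, 0.0461288 ]), 'grasp_force': 0.0, 'gripper_width': 1.0073034441031306}
```

View pics/top0.png

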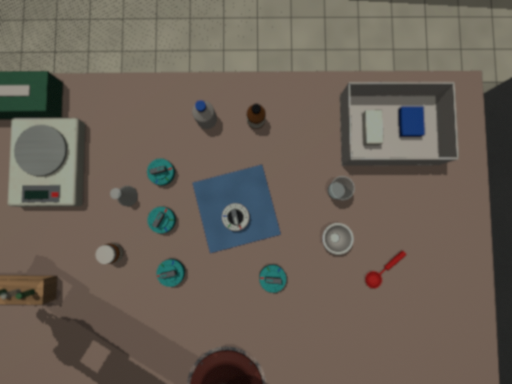

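The image shows five timer-shaped things. Four are turquoise, at (161,172), (161,220), (171,272) and (273,278). The white one at (235,217) stands on the blue tile, so it fits the description. I'll confirm it in an enlarged crop.

Run:
```python
from h import *
im=cv2.imread("pics/top0.png")[185:250,200:270]; s=cv2.imread("pics/side0.png")[170:235,195:265]
cv2.imwrite("pics/crop0.png",np.hstack([cv2.resize(x,None,fx=5.5,fy=5.5,interpolation=cv2.INTER_CUBIC) for x in (im,s)]))
S=manip.state(); print(R.from_quat(np.roll(S["tool_rot"],-1)).as_matrix().round(3))
P=manip.camera_params("wrist"); M=R.from_rotvec(np.ravel(P["rvec"])).as_matrix(); print("wristcam pos",-M.T@np.ravel(P["tvec"]),"axes",M.round(2), P["camera_matrix"])
```

```text
[[-0.906  0.423 -0.   ]
 [ 0.423  0.906 -0.   ]
 [ 0.    -0.    -1.   ]]
wristcam pos [0.20564319 0.59456837 0.3741467 ] axes [[ 0.42  0.91 -0.  ]
 [ 0.87 -0.41  0.26]
 [ 0.23 -0.11 -0.97]] [[275.90057195   0.         250.87255285]
 [  0.         275.90057195 190.65508121]
 [  0.           0.           1.        ]]
```

View pics/crop0.png

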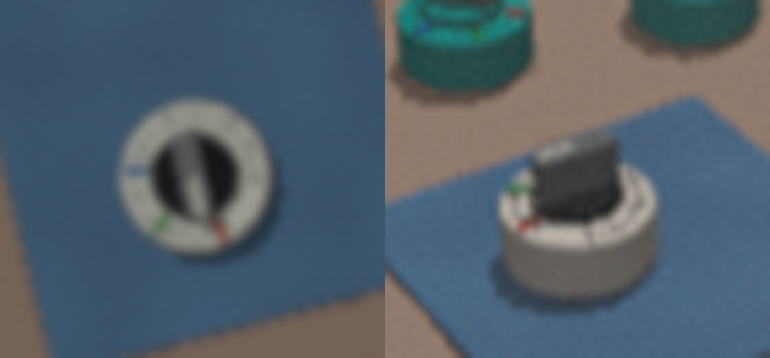

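The crop confirms it: a white timer with red, green and blue marks, on the tile at top-camera pixel (235,217). The pointer is near red. I'll move above it.

```bash
python3 -m inch '[[[-0.033,-0.032,0],[0,0,0],1],[[-0.033,-0.032,0],[0,0,0],1],[[-0.033,-0.032,0],[0,0,0],1],[[-0.033,-0.032,0],[0,0,0],1],[[-0.033,-0.032,0],[0,0,0],1],[[-0.033,-0.032,0],[0,0,0],1],[[-0.033,-0.032,0],[0,0,0],1],[[-0.033,-0.032,0],[0,0,0],1]]'; python3 -m inch '[[[-0.033,-0.032,0],[0,0,0],0.4],[[-0.033,-0.032,0],[0,0,0],0.4],[[-0.033,-0.032,0],[0,0,0],0.4],[[-0.033,-0.032,0],[0,0,0],0.4],[[-0.033,-0.032,0],[0,0,0],0.4],[[-0.033,-0.032,0],[0,0,0],0.4]]'; python3 -m inch '[[[0,0,0],[0,0,-0.15],0.4],[[0,0,0],[0,0,-0.15],0.4],[[0,0,0],[0,0,-0.15],0.4],[[0,0,0],[0,0,-0.15],0.4],[[0,0,0],[0,0,-0.15],0.4],[[0,0,0],[0,0,0],0.4],[[0,0,0],[0,0,0],0.4]]'
cat > look.py <<'E'
import sys
from h import *
S=manip.state();P=manip.camera_params("wrist");im,d=manip.grab_frame("wrist");save(sys.argv[1],im);np.savez("last.npz",d=d,im=im,**{k:np.array(P[k]) for k in P})
for l in ("dial_bar","timer","timer_zero"):
    for r in manip.look_for("wrist",l)[:2]: print(l,round(r["score"],2),np.round(r["point"],4),w2px("wrist",r["point"],P).round())
Rm=R.from_quat(np.roll(S["tool_rot"],-1)).as_matrix(); print("tcp",S["tool_pos"].round(4),"xang",np.degrees(np.arctan2(Rm[1,0],Rm[0,0])).round(1),"zax",Rm[:,2].round(3),"j",S["joint_pos"].round(3),"F",S["contact_force"].round(2),"g",S["gripper_width"],S["time"])
# bar top points by depth, in world
vv,uu=np.nonzero(d>0); W=np.array([px2w("wrist",u,v,d[v,u],P) for v,u in zip(vv[::1],uu[::1]) if abs(v-190)<150 ])
c=W[(np.linalg.norm(W[:,:2]-[0.494,-0.035],axis=1)<0.06)]
b=c[(c[:,2]>0.070)&(c[:,2]<0.082)]; 
if len(b)>20:
    box=cv2.minAreaRect((b[:,:2]*1000).astype(np.float32)); print("bar top n",len(b),"z",np.median(b[:,2]),"rect mm",box)
    e,V=np.linalg.eigh(np.cov(b[:,:2].T)); print("bar axis ang",np.degrees(np.arctan2(V[1,1],V[0,1])),"mean",b.mean(0))
h=c[(c[:,2]>0.037)&(c[:,2]<0.046)]
if len(h)>20: print("housing top",cv2.minEnclosingCircle((h[:,:2]*1000).astype(np.float32)),np.median(h[:,2]))
E
python3 look.py w1.png
```

```text
time: 1.2
tool_pos: [0.3956, 0.221, 0.2566]
tool_rot: [0.0, 0.216, 0.976, 0.0]
contact_force: [0.2, 0.0, -0.2]
gripper_width: 1.0
grasp_force: 0.0
time: 1.8
tool_pos: [0.4939, -0.0371, 0.2567]
tool_rot: [0.001, 0.217, 0.976, 0.0]
contact_force: [-0.3, 0.6, -0.0]
gripper_width: 0.397
grasp_force: 0.0
time: 2.5
tool_pos: [0.4935, -0.0351, 0.2564]
tool_rot: [0.0, -0.154, 0.988, -0.0]
contact_force: [-0.7, -0.3, 0.3]
gripper_width: 0.404
grasp_force: 0.0
dial_bar 0.83 [0.3372 0.1566 0.046 ] [449.  96.]
dial_bar 0.82 [ 0.3308 -0.1318  0.042 ] [211.   3.]
timer 0.93 [0.4879 0.1784 0.0369] [406. 215.]
timer 0.65 [0.6251 0.1992 0.0537] [382. 312.]
timer_zero 0.96 [0.4849 0.1772 0.0371] [407. 213.]
timer_zero 0.75 [ 0.4908 -0.0323  0.0411] [254. 170.]
tcp [ 0.4935 -0.0351  0.2564] xang -162.2 zax [ 0. -0. -1.] j [-0.222 -0.267  1.908 -0.     1.5   -2.102] F [-0.67 -0.35  0.27] g 0.40389949999840574 2.5
bar top n 483 z 0.07522018080721701 rect mm ((495.9486389160156, -29.12325668334961), (43.974571228027344, 13.95969009399414), 13.246244430541992)
bar axis ang -166.7571509067629 mean [ 0.49522114 -0.02939553  0.07520084]
housing top ((495.89471435546875, -29.084617614746094), 39.914119720458984) 0.04219283851598003
```

View pics/w1.png

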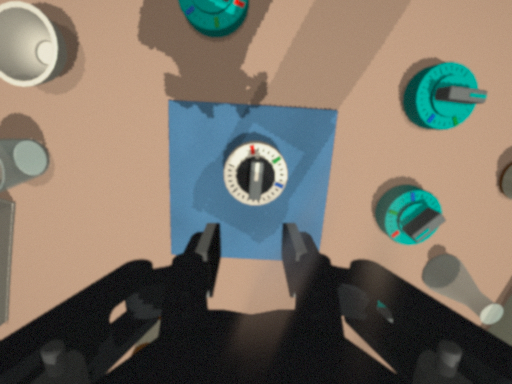

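The wrist picture shows the timer at (255,173), with the red mark at (252,148) and the pointer just clockwise of it. Depth gives the bar centre at (0.496,-0.029), with the pointer at -166.8°. I'll correct the aim, descend to just above the bar and check the red mark's bearing.

```bash
python3 -m inch '[[[-0.004,0.005,0],[0,0,0.08],0.4],[[0,0,0.04],[0,0,0],0.4],[[0,0,0.04],[0,0,0],0.4],[[0,0,0.04],[0,0,0],0.35],[[0,0,0.03],[0,0,0],0.35],[[0,0,0],[0,0,0],0.35],[[0,0,0],[0,0,0],0.35]]'
python3 - <<'E'
from h import *
L=np.load("last.npz"); P={k:L[k] for k in("camera_matrix","k1","rvec","tvec")};P["k1"]=float(P["k1"])
hs=cv2.cvtColor(L["im"],cv2.COLOR_RGB2HSV); c=np.array([.4959,-.0291])
for n,lo,hi in(("red",170,8),("green",45,80),("blue",112,130)):
    H=hs[...,0].astype(int);m=((H>=lo)|(H<=hi)) if lo>hi else (H>=lo)&(H<=hi)
    m&=(hs[...,1]>90); p=[]
    for v,u in zip(*np.nonzero(m)):
        if 140<v<210 and 220<u<290:
            w=px2w("wrist",u,v,L["d"][v,u],P)
            if np.linalg.norm(w[:2]-c)<.039 and abs(w[2]-.042)<.004:p.append(w[:2]-c)
    if p: q=np.mean(p,0);print(n,len(p),np.degrees(np.arctan2(q[1],q[0])),np.linalg.norm(q))
E
python3 look.py w2.png
```

```text
time: 3.4
tool_pos: [0.4958, -0.0291, 0.1066]
tool_rot: [-0.0, -0.116, 0.993, 0.0]
contact_force: [0.4, 1.3, 0.7]
gripper_width: 0.352
grasp_force: 0.0
red 40 -155.9251699328265 0.031257700335085147
green 19 143.7707949880803 0.031667349208927775
dial_bar 0.86 [0.4959 0.1711 0.0428] [501. 268.]
dial_bar 0.71 [ 0.491  -0.0264  0.0474] [256. 209.]
timer 0.89 [ 0.4845 -0.0275  0.0411] [257. 197.]
timer 0.79 [0.4905 0.1641 0.0331] [487. 254.]
timer_zero 0.8 [0.349  0.1251 0.0144] [500.  61.]
timer_zero 0.77 [ 0.486  -0.0305  0.0425] [252. 199.]
tcp [ 0.4958 -0.0291  0.1066] xang -166.7 zax [-0.001  0.    -1.   ] j [-0.209 -0.113  2.036 -0.     1.219 -2.012] F [0.39 1.29 0.72] g 0.3515357438716167 3.4
bar top n 1665 z 0.07527168013043306 rect mm ((496.8110656738281, -32.921348571777344), (44.07023620605469, 22.235668182373047), 12.839376449584961)
bar axis ang -166.5625095878696 mean [ 0.49423377 -0.02924258  0.07519583]
housing top ((495.73284912109375, -29.08955955505371), 39.838340759277344) 0.04226519591052723
```

View pics/w2.png

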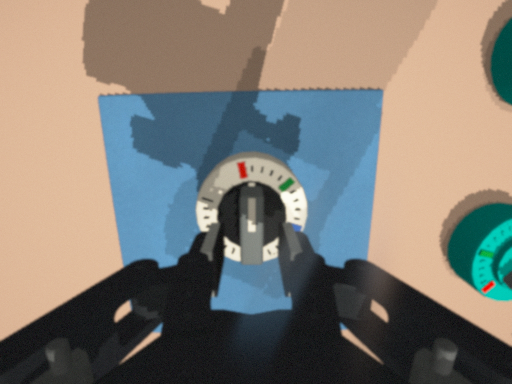

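The fingers straddle the bar at (252,225), with red at (242,170) and green at (287,185). The dial reads about 0.19 rad. I'll descend beside the bar and grip with the tips above the flange.

```bash
python3 -m inch '[[[0,0,0.012],[0,0,0],0.35],[[0,0,0.007],[0,0,0],0.35],[[0,0,0.004],[0,0,0],0.35],[[0,0,0],[0,0,0],0.35],[[0,0,0],[0,0,0],0.35]]'; python3 -m inch '[[[0,0,0],[0,0,0],0.25],[[0,0,0],[0,0,0],0.2],[[0,0,0],[0,0,0],0.1],[[0,0,0],[0,0,0],0],[[0,0,0],[0,0,0],0],[[0,0,0],[0,0,0],0]]'
```

```text
time: 4.1
tool_pos: [0.4956, -0.0291, 0.083]
tool_rot: [-0.0, -0.116, 0.993, 0.0]
contact_force: [-0.4, -0.6, 0.3]
gripper_width: 0.349
grasp_force: 0.0
time: 4.7
tool_pos: [0.496, -0.029, 0.0838]
tool_rot: [0.0, -0.116, 0.993, 0.0]
contact_force: [-1.6, 2.3, 3.8]
gripper_width: 0.145
grasp_force: 62.2
```

```bash
for i in 1 2 3; do python3 -m inch '[[[0,0,0.0003],[0,0,0],0],[[0,0,0],[0,0,0],0],[[0,0,0],[0,0,0],0]]' | egrep 'pos|contact'; done
```

```text
tool_pos: [0.4961, -0.029, 0.0838]
contact_force: [-2.8, 1.9, 6.2]
tool_pos: [0.4961, -0.029, 0.0837]
contact_force: [-2.9, 1.7, 8.4]
tool_pos: [0.4961, -0.029, 0.0837]
contact_force: [-3.8, 2.8, 10.7]
```

```bash
python3 -m inch '[[[0,0,0.0004],[0,0,0],0],[[0,0,0],[0,0,0],0],[[0,0,0],[0,0,0],0]]' | egrep 'pos|contact';  python3 -m inch '[[[0,0,0],[0,0,0.05],0],[[0,0,0],[0,0,0.05],0],[[0,0,0],[0,0,0.05],0],[[0,0,0],[0,0,0.05],0],[[0,0,0],[0,0,0],0]]'; python3 -c "
from h import *; print(manip.state()['ft_torque'],manip.state()['contact_force'])"
```

```text
tool_pos: [0.4962, -0.029, 0.0837]
contact_force: [-5.3, 2.2, 11.6]
time: 6.4
tool_pos: [0.4967, -0.0293, 0.0837]
tool_rot: [0.001, -0.016, 1.0, -0.0]
contact_force: [-3.3, 1.4, 10.3]
gripper_width: 0.145
grasp_force: 63.1
[ 0.15905352  0.60191484 -0.09494586] [-3.34296358  1.41593    10.26359802]
```

```bash
python3 -m inch '[[[0,0,0.0006],[0,0,0],0],[[0,0,0],[0,0,0],0],[[0,0,0],[0,0,0],0]]' | egrep 'pos|contact'
cat > red.py <<'E'
from h import *
S=manip.state();P=manip.camera_params("wrist");im,d=manip.grab_frame("wrist");save(f"r{S['time']:.1f}.png",im)
hs=cv2.cvtColor(im,cv2.COLOR_RGB2HSV); c=np.array([.4959,-.0291]);H=hs[...,0].astype(int)
Rm=R.from_quat(np.roll(S["tool_rot"],-1)).as_matrix();x=np.degrees(np.arctan2(Rm[1,0],Rm[0,0]))
for n,m in(("red",(H>=170)|(H<=6)),("green",(H>=45)&(H<=80)),("blue",(H>=112)&(H<=130))):
    p=[]
    for v,u in zip(*np.nonzero(m&(hs[...,1]>110)&(d>0))):
        w=px2w("wrist",u,v,d[v,u],P)
        if np.linalg.norm(w[:2]-c)<.041 and abs(w[2]-.042)<.004:p.append(w[:2]-c)
    if len(p)>8: q=np.mean(p,0);a=np.degrees(np.arctan2(q[1],q[0]));print(n,len(p),a.round(1),np.linalg.norm(q).round(4), "dial if red:",np.radians((a-x)%360).round(3))
W=np.array([px2w("wrist",u,v,d[v,u],P) for v,u in zip(*np.nonzero(d>0))]);h=W[(np.linalg.norm(W[:,:2]-c,axis=1)<.055)&(abs(W[:,2]-.0422)<.003)]
print("housing",cv2.minEnclosingCircle((h[:,:2]*1000).astype(np.float32)))
print("xang",x.round(1),"F",S["contact_force"].round(1),"T",S["ft_torque"].round(3),"j6",S["joint_pos"][5].round(3),S["tool_pos"].round(4))
E
python3 red.py
```

```text
tool_pos: [0.4968, -0.0293, 0.0837]
contact_force: [-5.0, 1.9, 12.8]
red 151 -156.5 0.0306 dial if red: 0.377
green 104 141.9 0.0309 dial if red: 5.585
housing ((495.83258056640625, -28.971708297729492), 39.415061950683594)
xang -178.1 F [-5.   1.9 12.8] T [ 0.245  0.883 -0.124] j6 -1.812 [ 0.4968 -0.0293  0.0837]
```

The housing is steady (red has moved less than 1°) and the dial turns. I'll relieve the sideways load and keep winding, checking the force as I go.

```bash
python3 -m inch '[[[0.0006,0,0],[0,0,0],0],[[0,0,0.0002],[0,0,0],0],[[0,0,0],[0,0,0.06],0],[[0,0,0],[0,0,0.06],0],[[0,0,0],[0,0,0.06],0],[[0,0,0],[0,0,0.06],0],[[0,0,0],[0,0,0.06],0],[[0,0,0],[0,0,0],0]]'|egrep 'pos|contact'; python3 red.py
```

```text
tool_pos: [0.4966, -0.0294, 0.0837]
contact_force: [-3.6, 2.1, 12.6]
red 151 -156.7 0.0305 dial if red: 0.674
green 107 142.0 0.031 dial if red: 5.887
housing ((495.921875, -28.65011978149414), 39.433387756347656)
xang 164.7 F [-3.6  2.1 12.6] T [ 0.145  0.653 -0.104] j6 -1.512 [ 0.4966 -0.0294  0.0837]
```

Stable. I'll continue.

```bash
python3 -m inch '[[[0,0,0],[0,0,0.08],0],[[0,0,0],[0,0,0.08],0],[[0,0,0],[0,0,0.08],0],[[0,0,0],[0,0,0.08],0],[[0,0,0],[0,0,0.08],0],[[0,0,0],[0,0,0.08],0],[[0,0,0],[0,0,0],0]]'|egrep 'pos|contact'; python3 red.py
```

```text
tool_pos: [0.4965, -0.0296, 0.0837]
contact_force: [-5.0, 1.4, 13.3]
red 142 -156.7 0.0305 dial if red: 1.154
green 107 141.9 0.031 dial if red: 0.084
housing ((496.0630798339844, -27.978952407836914), 39.35336685180664)
xang 137.1 F [-5.   1.4 13.3] T [ 0.04   0.788 -0.115] j6 -1.031 [ 0.4965 -0.0296  0.0837]
```

```bash
python3 -m inch '[[[0,0,0],[0,0,0.08],0],[[0,0,0],[0,0,0.08],0],[[0,0,0],[0,0,0.08],0],[[0,0,0],[0,0,0.08],0],[[0,0,0],[0,0,0.08],0],[[0,0,0],[0,0,0.08],0],[[0,0,0],[0,0,0.08],0],[[0,0,0],[0,0,0],0]]'|egrep 'pos|contact'; python3 red.py
```

```text
tool_pos: [0.4963, -0.0297, 0.0837]
contact_force: [-3.8, 0.4, 13.9]
red 132 -156.8 0.0305 dial if red: 1.712
green 104 141.7 0.031 dial if red: 0.639
housing ((496.4756774902344, -27.496253967285156), 39.44254684448242)
xang 105.1 F [-3.8  0.4 13.9] T [ 0.039  0.86  -0.148] j6 -0.471 [ 0.4963 -0.0297  0.0837]
```

```bash
python3 -m inch '[[[0,0,0],[0,0,0.1],0],[[0,0,0],[0,0,0.1],0],[[0,0,0],[0,0,0.1],0],[[0,0,0],[0,0,0.1],0],[[0,0,0],[0,0,0.1],0],[[0,0,0],[0,0,0.1],0],[[0,0,0],[0,0,0],0],[[0,0,0],[0,0,0],0]]'|egrep 'pos|contact'; python3 red.py
```

```text
tool_pos: [0.4961, -0.0296, 0.0836]
contact_force: [-6.1, 1.0, 14.8]
green 98 141.5 0.0309 dial if red: 1.236
housing ((497.2280578613281, -27.789142608642578), 39.284950256347656)
xang 70.7 F [-6.1  1.  14.8] T [ 0.099  1.098 -0.173] j6 0.127 [ 0.4961 -0.0296  0.0836]
```

The dial is at about 2.3 rad, past blue. I'll turn it back by about 1.26 rad.

```bash
python3 -m inch '[[[0,0,0],[0,0,-0.09],0],[[0,0,0],[0,0,-0.09],0],[[0,0,0],[0,0,-0.09],0],[[0,0,0],[0,0,-0.09],0],[[0,0,0],[0,0,-0.09],0],[[0,0,0],[0,0,-0.09],0],[[0,0,0],[0,0,-0.09],0],[[0,0,0],[0,0,0],0]]'|egrep 'pos|contact'; python3 red.py
```

```text
tool_pos: [0.4963, -0.0297, 0.0837]
contact_force: [-4.8, 0.7, 13.8]
red 131 -156.9 0.0305 dial if red: 1.679
green 104 141.7 0.031 dial if red: 0.607
housing ((496.68914794921875, -27.66900634765625), 39.46549606323242)
xang 107.0 F [-4.8  0.7 13.8] T [0.086 0.887 0.171] j6 -0.505 [ 0.4963 -0.0297  0.0837]
```

```bash
python3 -m inch '[[[0,0,0],[0,0,-0.09],0],[[0,0,0],[0,0,-0.09],0],[[0,0,0],[0,0,-0.09],0],[[0,0,0],[0,0,-0.09],0],[[0,0,0],[0,0,-0.09],0],[[0,0,0],[0,0,-0.09],0],[[0,0,0],[0,0,-0.08],0],[[0,0,0],[0,0,0],0]]'|egrep 'pos|contact';python3 -m inch '[[[0,0,0],[0,0,0],0],[[0,0,0],[0,0,0],0],[[0,0,0],[0,0,0],0]]'|egrep 'pos|contact'; python3 red.py
```

```text
tool_pos: [0.4965, -0.0296, 0.0837]
contact_force: [-4.2, 1.4, 12.5]
tool_pos: [0.4965, -0.0296, 0.0837]
contact_force: [-4.0, 0.8, 13.8]
red 143 -156.8 0.0306 dial if red: 1.061
green 110 141.8 0.031 dial if red: 6.273
housing ((496.2379455566406, -28.659034729003906), 39.61091613769531)
xang 142.4 F [-4.   0.8 13.8] T [0.123 0.719 0.154] j6 -1.123 [ 0.4965 -0.0296  0.0837]
```

```bash
python3 -m inch '[[[0,0,-0.0005],[0,0,0],0],[[0,0,-0.0005],[0,0,0],0],[[0,0,0],[0,0,0],0],[[0,0,0],[0,0,0],0]]'|egrep 'pos|contact'; python3 -m inch '[[[0,0,0],[0,0,0],0.2],[[0,0,0],[0,0,0],0.25],[[0,0,0],[0,0,0],0.3],[[0,0,0],[0,0,0],0.35],[[0,0,0],[0,0,0],0.35],[[0,0,0],[0,0,0],0.35]]'
```

```text
tool_pos: [0.4964, -0.0296, 0.0837]
contact_force: [-1.5, 0.3, 7.5]
time: 13.05
tool_pos: [0.4951, -0.0291, 0.082]
tool_rot: [-0.0, 0.323, 0.947, -0.0]
contact_force: [0.3, -0.3, -0.6]
gripper_width: 0.35
grasp_force: 0.0
```

Released cleanly. I'll lift away and look again.

```bash
python3 -m inch '[[[0,0,-0.008],[0,0,0],0.35],[[0,0,-0.01],[0,0,0],0.35],[[0,0,-0.02],[0,0,0],0.35],[[0,0,-0.04],[0,0,0],0.35],[[0,0,-0.04],[0,0,0],0.35],[[0,0,-0.04],[0,0,0],0.35],[[0,0,0],[0,0,0],0.35],[[0,0,0],[0,0,0],0.35]]'|egrep 'pos|contact'; python3 red.py; python3 look.py w3.png | egrep 'bar|hous'
```

```text
tool_pos: [0.496, -0.0293, 0.2427]
contact_force: [0.6, -0.4, -0.5]
red 35 -156.4 0.0305 dial if red: 1.069
green 15 141.4 0.031 dial if red: 6.267
housing ((496.1805419921875, -28.938552856445312), 39.67291259765625)
xang 142.4 F [ 0.6 -0.4 -0.5] T [ 0.019 -0.028  0.005] j6 -1.123 [ 0.496  -0.0293  0.2427]
dial_bar 0.75 [ 0.495  -0.0247  0.0486] [253. 173.]
dial_bar 0.64 [ 0.3203 -0.1322  0.0489] [ 79. 109.]
bar top n 522 z 0.07527913590560209 rect mm ((495.9615173339844, -28.628803253173828), (12.939136505126953, 43.010047912597656), 52.1021842956543)
bar axis ang 142.26002828264362 mean [ 0.4955377  -0.02842943  0.07522177]
housing top ((496.23052978515625, -29.135496139526367), 39.87377166748047) 0.042285091594930754
```

View pics/w3.png

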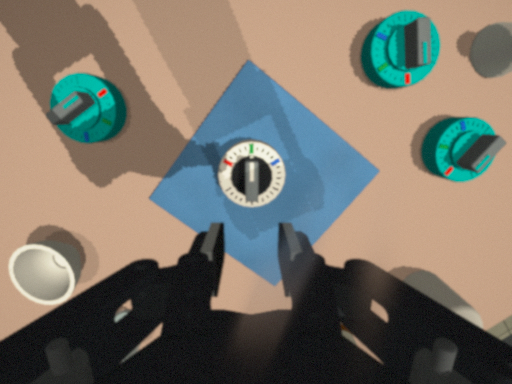

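The pointer at (252,160) lines up with the green mark at (251,149), and the timer stands where it was. I'll hand it in.

```bash
python3 -c "
from plant import manip; print(manip.job_done())"
```

```text
the job is handed in; nothing more can be done
None
```

The job is handed in (no verdict came back): I wound the dial to about 2.3 rad and turned it back to about 1.06 rad, in line with the green mark; every force reading was under 15 N, and the timer ended within about 1 mm and 1° of where it started.

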